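Set the locking pin of a profile end plug with bench pliers

ROBOT

A 7-joint arm with a two-finger parallel gripper is mounted at the origin on the work surface. World frame = base frame: x ahead of the robot, y to its left, z up, the work surface at z = 0. Lengths are in m, angles in rad, forces in N, time in s.
With the tool pointing down it reaches from about 0.35 to 0.9 m from the base axis. Payload 19.9 kg.
Tool frame: the origin (TCP) lies between the finger pads; the fingertips stand 22 mm ahead of it and the grasp point (between the pads) lies 3 mm ahead of it (arm.finger_overhang is the distance from the TCP to the fingertips, in m); z points along the fingers, x is the direction in which the jaws open and shut, and the axes are right-handed (so a half turn about z gives the same grasp; the last joint's range is limited). The gripper opens to 85 mm and grips with 20 to 120 N. Pads are 22 mm wide; open, the fingers measure 114 mm over their backs; the gripper's body (76 mm by 85 mm) begins 54 mm behind the grasp point. The pads swing forward as they close: fully open they stand 13 mm farther back than shut.
Start: joints at [1.244, 0.417, -0.01, 1.614, 0.005, 1.111, -0.053], TCP at [0.176, -0.6, 0.253] pointing down, gripper open.
Joint ranges: [-2.81, 2.81], [-0.39, 2.02], [-1.27, 1.25], [0.06, 2.57], [-1.19, 4.33], [0.19, 2], [-2.82, 2.82]. Speed limits (rad/s): [1.89, 1.89, 2.39, 2.39, 3.01, 3.01, 3.01].

INTERFACE

Orientations are given as a unit quaternion [x, y, z, w].
In Python, from cell import status, vision, order, arm gives the robot as it stands. The module is installed in compiled form; this text tells all that it offers.
- The arm moves only by the shell command python3 -m pendant 'ROWS'. ROWS is a JSON object of lists of equal length, an entry for each row: "linear": the shift along the tool's x, y, z in m, a list of three; "rotation": the turn, a rotation vector about the tool's x, y, z in rad, a list of three; "fingers": the finger opening in m, from 0 to 0.0854. In form: {"linear": [[tx, ty, tz], ...], "rotation": [[rx, ry, rz], ...], "fingers": [fingers, ...]}. A call has 1 to 8 rows; each row shifts and turns the pose as measured when the row begins, along the tool's axes as they then stand; what a row does not reach is not made up. A row lasts 1/8 s, in which the tool goes at most 62.5 mm and 10.7 degrees, less where a joint would pass 70% of its speed; a pose out of reach is approached as far as the arm can. A call is refused whole if a number of a shift passes 0.0625 or a number of a turn 0.188, either way. A call with a gripper value outside its range is refused whole. The fingers move at their own pace and stop on an object; the grip force is fixed at half the most. Time passes only in rows, so rows that do not move let the fingers close. It gives the time, the measured TCP pose, the force and the opening at its end, in the units of the state.
- status.sense(): the state, without advancing time (a new reading comes with each control period).
- vision.grab_frame(name): name is "side" or "top"; returns a dict with "pixels" (420x560x3 uint8, red, green, blue), "fx", "fy", "cx", "cy" (pixels), "rvec" (rotation vector, rad) and "tvec" (3), from world to camera coordinates, as OpenCV has them. Camera axes: x right, y down, z forward; pixel columns grow to the right and rows downward; lengths in m; the calibration is good to about 2 mm. A picture is of the moment at which its call begins. There is no depth.
- order.sign_off(): hands the job in, once; it reports no verdict.
The state is a dict: "time": time; "qpos": joint angles; "qd": joint speeds; "joint_torque": joint torques, N m; "tcp_pos": TCP position; "eef_rot": TCP orientation; "contact_force": force on the tool from outside, world axes, zero at the start; "wrist_torque": the same for the moment, N m; "width": opening from 0.0 (shut) to 1.0 (fully open).
Only numpy, scipy, OpenCV 4.12 (cv2) and the standard library are available. Lean on these libraries where they do the work, as an engineer would, in place of code of your own. Each camera call takes 0.05 s, during which the arm holds its last target. There are 200 camera calls.

TASK

Stand the loose black end plug in the nest between the jaws of the bench pliers, its red pin pointing at one of the jaws, and let go of it. Then squeeze the two wooden handles together, slowly, until the pin's resistance peaks and gives and the pin snaps in; stop right there, because squeezing on drives the pin too deep and ruins the plug. Let the handles spring fully open and leave the plug standing in the nest; press the pin only with the pliers, squeeze gently, and leave everything else on the bench where it is.

Things in the scene. Friction and masses are not known exactly. Their poses are not given: they have to be found in the camera images.
- plug: the loose end plug: black block 32 (its x) x 28 (its y) x 40 mm high, 65 to 110 g, with a red round pin 14 mm across sticking 8 mm out of its +y face, 20 mm above its underside. Origin: centre of the underside, z up. Grasp it by its two ribbed x faces, 32 mm apart, not by the pin. Two finished plugs (pins in) stand in the blue tray: leave those.
- pin (a joint): how far the red pin is pushed into the plug, m: 0 at the start. Its resistance peaks at about 19 N at 1.5 mm, fades to nothing by about 3.4 mm (let off before that and it springs back out), then it snaps by itself to about 5.5 mm, clear of the jaw, and stays. Beyond 6 mm the plug is ruined, at less force than the peak: a steady squeeze that beats the peak goes too deep.
- pin_head (a point): centre of the pin's outer end, 22 mm from the plug's centre line when out, 16.5 mm when snapped in
- pliers: bench pliers on a fixed aluminium base plate 150 x 112 x 12 mm. Origin: on the table under the nest centre; the wooden handles point to its -x, the hinge pins stand 70 mm to its +x, 34 mm either side of its x axis, under a yoke 54 mm above the table; z up. The arms and jaws are 22 to 42 mm above the table and close along y.
- left_arm (a joint): angle of the left (+y) handle and jaw about its hinge pin, rad: 0 = fully open (its spring brings it back there), grows to 0.15 as it is squeezed in. Needs about 1.5 N at the grip point besides the pin's load.
- right_arm (a joint): the same for the right (-y) handle
- left_grip (a point): middle of the left wooden handle, 165 mm from its hinge (jaw: 70 mm); open it is at x = -95, y = +27 mm in the pliers' frame, 32 mm above the table. Handle 14 mm wide, 22 mm high, from x = -50 to -160 mm.
- right_grip (a point): the same on the right handle, y = -27 mm. Open, the handles measure 68 mm over their outer faces here. The load on each handle is about 1.5 N from its spring, up to about 10 N at the pin's peak, and the spring alone again once the pin has given, at a gap over the outer faces between about 46 and 30 mm; closing the gap some 4 mm more after that ruins the plug.
- reel: bystander: reel of dark foam tape lying flat, 104 mm across, 25 mm high, hole 44 mm; origin centre of the underside
- roller: bystander: hand roller with wooden handle lying on the table, about 190 mm long, 32 mm high
- knife: bystander: cutter knife lying flat, 145 mm long, 16 mm high
- nest (a point): centre of the nest floor, 12 mm above the table, axes as the pliers'. Two rails (7 mm high, 5 mm thick, 28 mm long) 38 mm apart hold the plug by its x faces; along y the nest is open to the jaws. With the plug in it, the pin is level with the jaws.
- left_jaw (a point): on the left (+y) arm: where its jaw face (20 mm wide) stands when its brass screw pad is set fully back, y = +24 mm in the pliers' frame when open. The pad stands 0 to 6 mm further in (to -y); its setting is not measured, so the handle gap at which the pin gives is not known beforehand.
- right_jaw (a point): centre of the right jaw's fixed face, 20 mm wide, y = -24 mm in the pliers' frame when open
- seam_roller: bystander: small brass seam roller with a red handle, lying on the table, about 150 mm long, 26 mm high

How it is judged:
By the outcome, as a careful person would: the job done as asked, in the order asked, and still so for the second after the job is handed in, with the robot touching nothing.
It also fails if it takes over 64 s, if anything falls off the work surface, if the arm or the gripper's body presses on something with over 40 N, if the wrist force passes 120 N, or if a joint passes its speed limit or range.

## Working session

There is one attempt and no reset: what is moved stays moved. The work goes in short steps, Python scripts to look and compute and a shell command to move; the robot and the scene stay as the last step left them, time stands still between calls to the robot, and variables do not carry over. Pictures are saved under pics/ and viewed, about 8 in all and at most 12, crops included, and the job is handed in when it is done.

```bash
mkdir -p pics
cat > h.py <<'E'
import numpy as np, cv2
from cell import status, vision
from scipy.spatial.transform import Rotation as R
def grab(n):
    f=vision.grab_frame(n); f['bgr']=f['pixels'][:,:,::-1].copy(); return f
def ray(f,u,v):
    M=R.from_rotvec(f['rvec']).as_matrix(); t=np.array(f['tvec'])
    return -M.T@t, M.T@np.array([(u-f['cx'])/f['fx'],(v-f['cy'])/f['fy'],1])
def onz(f,u,v,z):
    c,d=ray(f,u,v); return c+d*(z-c[2])/d[2]
def proj(f,p):
    M=R.from_rotvec(f['rvec']).as_matrix(); q=M@np.array(p)+np.array(f['tvec']); return f['fx']*q[0]/q[2]+f['cx'],f['fy']*q[1]/q[2]+f['cy']
E
python3 - <<'E'
from h import *
for n in('top','side'):
    f=grab(n); cv2.imwrite(f'pics/{n}0.png',f['bgr']); print(n,f['fx'],ray(f,280,210))
    np.save(f'{n}0.npy',f,allow_pickle=True)
s=status.sense(); print(s)
E
```

```text
top 383.30932261740367 (array([ 0.48062433, -0.0033322 ,  1.21635943]), array([ 0.04737661, -0.01174614, -0.99882484]))
side 469.54445640873405 (array([ 0.43732135, -1.05923404,  1.06830759]), array([ 0.07410121,  0.71954515, -0.69049579]))
{'time': 0.1, 'qpos': array([ 1.24348494,  0.41793484, -0.010286  ,  1.61408811,  0.00467923,
        1.11070188, -0.05303297]), 'qd': array([-0.00078209, -0.00277555,  0.00016114, -0.00244275, -0.00187888,
       -0.00069443,  0.00172467]), 'joint_torque': array([ 1.99996553e-03, -8.65814352e+01,  6.81169778e-01, -4.35633302e+01,
        1.92969153e-02,  4.95567583e-03, -1.43835757e-05]), 'tcp_pos': array([ 0.17612069, -0.59938195,  0.25272093]), 'eef_rot': array([ 8.00589716e-01, -5.99212650e-01, -4.64919328e-04, -3.01572638e-04]), 'contact_force': array([-0.20851314, -0.7066753 ,  0.78214196]), 'wrist_torque': array([ 0.04087696, -0.01298823, -0.00881935]), 'width': 1.000930019070954}
```

View pics/top0.png

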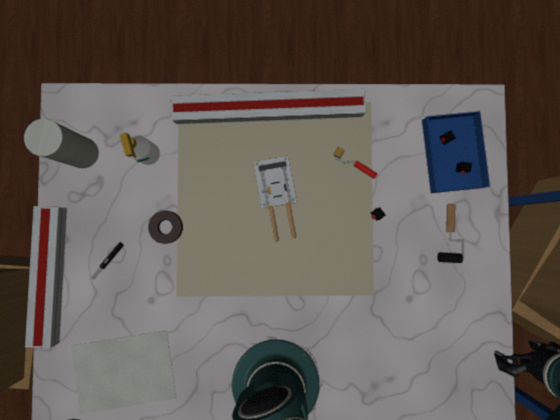

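View pics/side0.png

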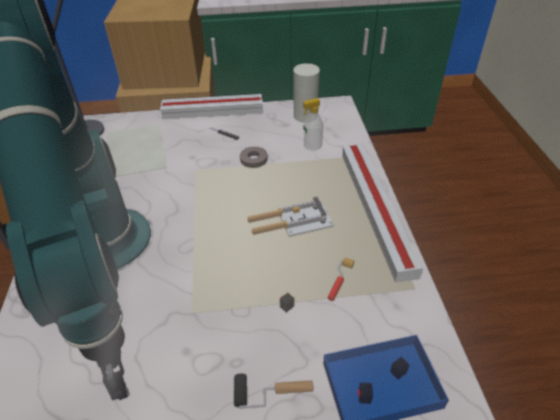

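Top: pliers about (275,195), handles toward the robot; loose plug at (378,214) on the mat's edge. Side: plug (287,302), pliers (305,215). Next, enlarged crops.

Run:
```python
from h import *
T=cv2.imread('pics/top0.png');S=cv2.imread('pics/side0.png')
def c(I,u,v,w,h): return cv2.resize(I[v-h:v+h,u-w:u+w],(400,300),interpolation=cv2.INTER_CUBIC)
m=np.vstack([np.hstack([c(T,275,198,60,45),c(T,378,214,20,15)]),np.hstack([c(S,295,217,60,45),c(S,287,302,20,15)])])
m=cv2.convertScaleAbs(m,alpha=1.6,beta=10)
cv2.imwrite('pics/crop1.png',m)
```

```text
(no output)
```

View pics/crop1.png

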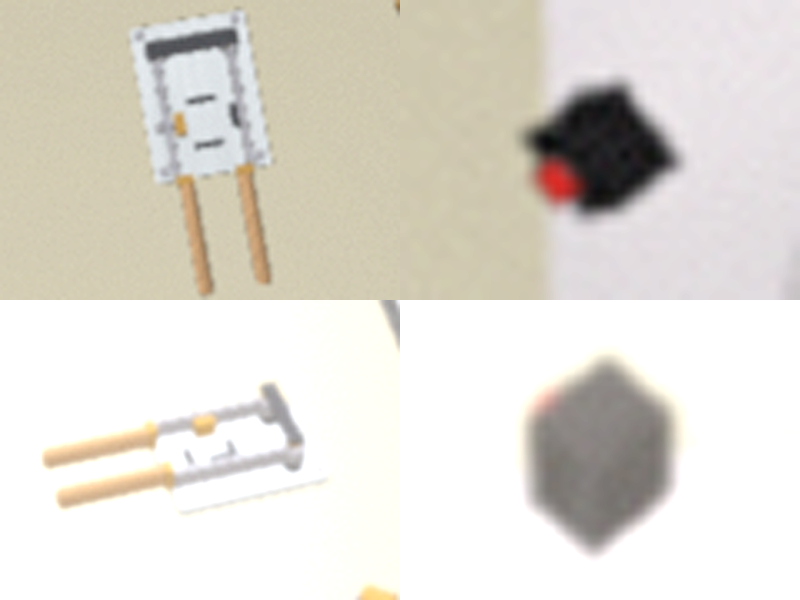

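Run:
```python
from h import *
from cell import arm
print('overhang',arm.finger_overhang)
f=np.load('top0.npy',allow_pickle=True).item(); I=f['bgr']; hsv=cv2.cvtColor(I,cv2.COLOR_BGR2HSV)
# plug
w=I[195:235,358:400].astype(int); 
dark=((w.max(2)<75)).astype(np.uint8)
u=cv2.resize(w.max(2).astype(np.uint8),None,fx=8,fy=8,interpolation=cv2.INTER_CUBIC)
m=(u<80).astype(np.uint8); cs,_=cv2.findContours(m,0,1); c=max(cs,key=cv2.contourArea)
ap=cv2.approxPolyDP(c,6,True)[:,0]
for p in ap:
    q=(p+.5)/8-.5+[358,195]; print('poly',q,onz(f,*q,.04)[:2].round(4),onz(f,*q,0)[:2].round(4))
red=((w[:,:,2]>110)&(w[:,:,1]<90)&(w[:,:,0]<90)); ys,xs=np.nonzero(red); print('red',xs.mean()+358,ys.mean()+195,onz(f,xs.mean()+358,ys.mean()+195,.022)[:2])
# handles
w=I[195:250,255:310]; h=cv2.cvtColor(w,cv2.COLOR_BGR2HSV).astype(int)
m=((h[:,:,1]>95)&(h[:,:,0]<25)).astype(np.uint8)
n,l,s,cen=cv2.connectedComponentsWithStats(m)
for i in range(1,n):
    if s[i,4]<20: continue
    ys,xs=np.nonzero(l==i); P=np.array([onz(f,x+255,y+195,.04)[:2] for x,y in zip(xs,ys)])
    c0=P.mean(0); d=np.linalg.svd(P-c0)[2][0]; t=(P-c0)@d; print('handle',s[i,4],c0,d,t.min(),t.max())
# plate
w=I[148:216,245:310]; h=cv2.cvtColor(w,cv2.COLOR_BGR2HSV).astype(int)
m=((h[:,:,1]<28)&(h[:,:,2]>110)).astype(np.uint8)
m=cv2.morphologyEx(m,cv2.MORPH_CLOSE,np.ones((9,9))); cs,_=cv2.findContours(m,0,2); c=max(cs,key=cv2.contourArea)
P=np.array([onz(f,*(p[0]+[245,148]),.012)[:2] for p in c],np.float32); r=cv2.minAreaRect(P); print('plate',r); print(h[5,5],h[50,30])
d=((w.max(2)<70)).astype(np.uint8); n,l,s,cen=cv2.connectedComponentsWithStats(d,connectivity=8)
for i in range(1,n):
    if s[i,4]>2: print('dark',s[i],cen[i]+[245,148],[onz(f,*(cen[i]+[245,148]),z)[:2].round(4) for z in(.019,.032,.054)])
```

```text
overhang 0.022
poly [379.8125 207.1875] [ 0.544  -0.3253] [ 0.5462 -0.3363]
poly [375.3125 207.9375] [ 0.5417 -0.3114] [ 0.5438 -0.3218]
poly [370.0625 212.0625] [ 0.5291 -0.2949] [ 0.5307 -0.3048]
poly [371.3125 214.6875] [ 0.5209 -0.2986] [ 0.5223 -0.3087]
poly [374.1875 215.4375] [ 0.5186 -0.3075] [ 0.5199 -0.3178]
poly [376.0625 219.9375] [ 0.5047 -0.3131] [ 0.5055 -0.3236]
poly [379.6875 219.1875] [ 0.507  -0.3243] [ 0.5079 -0.3352]
poly [385.0625 214.6875] [ 0.5208 -0.3412] [ 0.5221 -0.3527]
red 373.0 217.375 [ 0.51312398 -0.30830764]
handle 125 [ 0.5075271  -0.04943835] [-0.98527995 -0.17094858] -0.05341690659626585 0.05502896010406312
handle 115 [0.49825468 0.00382675] [-0.98421596 -0.17697159] -0.052052656108386525 0.05488072592314187
plate ((0.6278620958328247, -0.0005880072712898254), (0.15179955959320068, 0.11426974833011627), 10.127201080322266)
[ 24  39 123] [102  10 133]
dark [ 14  14  27   9 118] [271.8559322  165.63559322] [array([0.6772, 0.0076]), array([0.675 , 0.0075]), array([0.6714, 0.0073])]
dark [40 37  2  6  7] [285.28571429 187.71428571] [array([ 0.6074, -0.0343]), array([ 0.606, -0.034]), array([ 0.6036, -0.0334])]
```

Run:
```python
from h import *
f=np.load('top0.npy',allow_pickle=True).item(); I=f['bgr'].astype(np.float32)
s=np.load('side0.npy',allow_pickle=True).item(); 
ex=np.array([.985,.174]);ey=np.array([-.174,.985])
O=np.array([.6045,-.0047])
def samp(f,x,y,z):
    p=O+x*ex+y*ey; u,v=proj(f,[*p,z]); return cv2.remap(f['bgr'].astype(np.float32),np.float32([[u]]),np.float32([[v]]),cv2.INTER_LINEAR)[0,0].astype(int)
print('rails along x, z=.019 (green), avg y -10..10')
print([(round(x*1e3),int(np.mean([samp(f,x,y,.019)[1] for y in np.arange(-.01,.011,.004)]))) for x in np.arange(-.036,.037,.002)])
print('across y at x=0,z=.04')
print([(round(y*1e3),*samp(f,0,y,.038)) for y in np.arange(-.04,.041,.002)])
print('across x at right jaw y=-.028', [(round(x*1e3),int(samp(f,x,-.028,.04)[2])) for x in np.arange(-.02,.021,.002)])
print('handles across y at x=-.095', [(round(y*1e3),int(samp(f,-.095,y,.035)[0])) for y in np.arange(-.046,.047,.003)])
print('yoke x',[(round(x*1e3),int(samp(f,x,0,.054)[1])) for x in np.arange(.05,.091,.003)])
# plug extents both views at half level, vs prediction
c=np.array([.5243,-.3228]);a=np.deg2rad(125);py=np.array([np.cos(a),np.sin(a)]);px=np.array([py[1],-py[0]])
for n,g,(u0,v0),bg in(('top',f,(378,214),0),('side',s,(287,302),0)):
    w=g['bgr'][v0-18:v0+18,u0-18:u0+18].max(2).astype(np.uint8); k=8
    U=cv2.resize(w,None,fx=k,fy=k,interpolation=cv2.INTER_CUBIC)
    lo,hi=w.min(),np.median(w); m=(U<(int(lo)+int(hi))/2).astype(np.uint8)
    cs,_=cv2.findContours(m,0,1); q=max(cs,key=cv2.contourArea)[:,0]; q=(q+.5)/k-.5+[u0-18,v0-18]
    P=np.array([proj(g,[*(c+i*.016*px+j*.014*py),z]) for i in(-1,1) for j in(-1,1) for z in(0,.04)])
    print(n,lo,hi,'meas',q.min(0),q.max(0),'pred',P.min(0).round(2),P.max(0).round(2))
    d=[np.abs(cv2.pointPolygonTest(cv2.convexHull(P.astype(np.float32)),(float(x),float(y)),True)) for x,y in q]; print('mean dist px',np.mean(d))
```

```text
rails along x, z=.019 (green), avg y -10..10
[(-36, 133), (-34, 133), (-32, 134), (-30, 131), (-28, 122), (-26, 101), (-24, 78), (-22, 75), (-20, 97), (-18, 119), (-16, 132), (-14, 134), (-12, 134), (-10, 134), (-8, 134), (-6, 134), (-4, 134), (-2, 134), (0, 134), (2, 134), (4, 134), (6, 135), (8, 135), (10, 135), (12, 135), (14, 129), (16, 112), (18, 85), (20, 70), (22, 87), (24, 112), (26, 131), (28, 137), (30, 137), (32, 137), (34, 136), (36, 136)]
across y at x=0,z=.04
[(-40, np.int64(122), np.int64(119), np.int64(118)), (-38, np.int64(111), np.int64(108), np.int64(107)), (-36, np.int64(107), np.int64(103), np.int64(104)), (-34, np.int64(99), np.int64(95), np.int64(96)), (-32, np.int64(88), np.int64(83), np.int64(84)), (-30, np.int64(67), np.int64(63), np.int64(63)), (-28, np.int64(56), np.int64(52), np.int64(52)), (-26, np.int64(68), np.int64(66), np.int64(64)), (-24, np.int64(92), np.int64(91), np.int64(89)), (-22, np.int64(116), np.int64(115), np.int64(112)), (-20, np.int64(131), np.int64(128), np.int64(125)), (-18, np.int64(137), np.int64(134), np.int64(131)), (-16, np.int64(
[... 1776 characters left out ...]
-34, 71), (-31, 59), (-28, 63), (-25, 69), (-22, 79), (-19, 94), (-16, 103), (-13, 105), (-10, 106), (-7, 106), (-4, 106), (-1, 107), (2, 106), (5, 106), (8, 106), (11, 105), (14, 106), (17, 103), (20, 80), (23, 57), (26, 63), (29, 69), (32, 74), (35, 90), (38, 104), (41, 106), (44, 107)]
yoke x [(50, 136), (53, 137), (56, 133), (59, 110), (62, 69), (65, 48), (68, 47), (71, 47), (74, 65), (77, 104), (80, 134), (83, 137), (86, 136), (89, 129)]
top 4 132.0 meas [370.3125 207.3125] [384.8125 219.6875] pred [369.24 206.72] [385.79 220.68]
mean dist px 0.7423705526223691
side 68 176.0 meas [279.3125 292.8125] [293.8125 311.5625] pred [278.04 290.77] [294.07 312.66]
mean dist px 0.8343440019847255
```

```bash
cat >> h.py <<'E'
def plan(p,yaw,n):
    s=status.sense(); P=np.array(s['tcp_pos']); Q=R.from_quat(s['eef_rot'])
    T=R.from_matrix(np.array([[np.cos(yaw),np.sin(yaw),0],[np.sin(yaw),-np.cos(yaw),0],[0,0,-1]]))
    rv=(Q.inv()*T).as_rotvec()/n; dp=(np.array(p)-P)/n; L=[]
    for i in range(n):
        q=Q*R.from_rotvec(rv*i); L.append([round(float(x),4) for x in q.inv().apply(dp)])
    print('lin',L); print('rot',rv.round(4).tolist(),'x',n); return L
E
python3 -c "
from h import *
plan([.525,-.323,.20],np.deg2rad(35),12)"
```

```text
lin [[-0.0139, -0.0344, 0.0044], [-0.0083, -0.0361, 0.0044], [-0.0025, -0.037, 0.0044], [0.0033, -0.0369, 0.0044], [0.0091, -0.036, 0.0044], [0.0146, -0.0341, 0.0044], [0.0198, -0.0314, 0.0044], [0.0245, -0.0278, 0.0044], [0.0286, -0.0236, 0.0044], [0.0319, -0.0188, 0.0044], [0.0345, -0.0136, 0.0044], [0.0362, -0.008, 0.0044]]
rot [-0.0001, 0.0001, -0.158] x 12
```

```bash
python3 -m pendant '{"linear":[[-0.014,-0.034,0.0044],[-0.008,-0.036,0.0044],[-0.0025,-0.037,0.0044],[0.003,-0.037,0.0044],[0.009,-0.036,0.0044],[0.0146,-0.034,0.0044],[0.02,-0.031,0.0044],[0.0245,-0.028,0.0044]],"rotation":[[0,0,-0.158],[0,0,-0.158],[0,0,-0.158],[0,0,-0.158],[0,0,-0.158],[0,0,-0.158],[0,0,-0.158],[0,0,-0.158]],"fingers":[0.085,0.085,0.085,0.085,0.085,0.085,0.085,0.085]}'
python3 -c "
from h import *
plan([.525,-.323,.12],np.deg2rad(35),6)"
```

```text
time: 1.1
tcp_pos: [0.4087, -0.407, 0.2143]
eef_rot: [1.0, 0.007, -0.002, -0.002]
contact_force: [-0.5, -0.2, 0.3]
width: 0.997
lin [[0.0196, -0.0137, 0.0157], [0.0209, -0.0117, 0.0157], [0.0219, -0.0096, 0.0157], [0.0228, -0.0073, 0.0157], [0.0234, -0.0051, 0.0157], [0.0238, -0.0027, 0.0157]]
rot [-0.0007, 0.0004, -0.0995] x 6
```

```bash
python3 -m pendant '{"linear":[[0.02,-0.0137,0.0157],[0.021,-0.0117,0.0157],[0.022,-0.0096,0.0157],[0.023,-0.0073,0.0157],[0.0234,-0.005,0.0157],[0.024,-0.0027,0.0157],[0,0,0],[0,0,0]],"rotation":[[0,0,-0.1],[0,0,-0.1],[0,0,-0.1],[0,0,-0.1],[0,0,-0.1],[0,0,-0.1],[0,0,0],[0,0,0]],"fingers":[0.085,0.085,0.085,0.085,0.085,0.085,0.085,0.085]}'
python3 -c "
from h import *
plan([.525,-.323,.033],np.deg2rad(35),5)"
```

```text
time: 2.1
tcp_pos: [0.529, -0.3156, 0.115]
eef_rot: [0.95, 0.314, -0.002, -0.004]
contact_force: [-0.1, 0.1, 0.1]
width: 0.998
lin [[-0.0015, 0.0009, 0.0164], [-0.0015, 0.0008, 0.0164], [-0.0015, 0.0008, 0.0164], [-0.0015, 0.0008, 0.0164], [-0.0015, 0.0008, 0.0164]]
rot [-0.0017, 0.0002, 0.0055] x 5
```

```bash
python3 -m pendant '{"linear":[[-0.0035,0.002,0.02],[-0.003,0.002,0.02],[-0.001,0.0005,0.02],[0,0,0.02],[0,0,0.002],[0,0,0]],"rotation":[[-0.005,0,0.015],[-0.003,0,0.012],[0,0,0],[0,0,0],[0,0,0],[0,0,0]],"fingers":[0.085,0.085,0.085,0.07,0.06,0.05]}'
python3 -c "
from h import *
plan([.525,-.323,.033],np.deg2rad(35),1)
for n in('top','side'): cv2.imwrite(f'pics/{n}1.png',grab(n)['bgr'])
a=cv2.imread('pics/top1.png')[190:240,350:417];b=cv2.imread('pics/side1.png')[265:325,250:330]
cv2.imwrite('pics/c2.png',cv2.convertScaleAbs(np.hstack([cv2.resize(a,(400,300)),cv2.resize(b,(400,300))]),alpha=1.6))"
```

```text
time: 2.85
tcp_pos: [0.5242, -0.3261, 0.0301]
eef_rot: [0.955, 0.298, -0.001, 0.001]
contact_force: [-0.1, 0.4, 0.2]
width: 0.589
lin [[0.0025, -0.0021, -0.0029]]
rot [0.0013, 0.0017, -0.0058] x 1
```

View pics/c2.png

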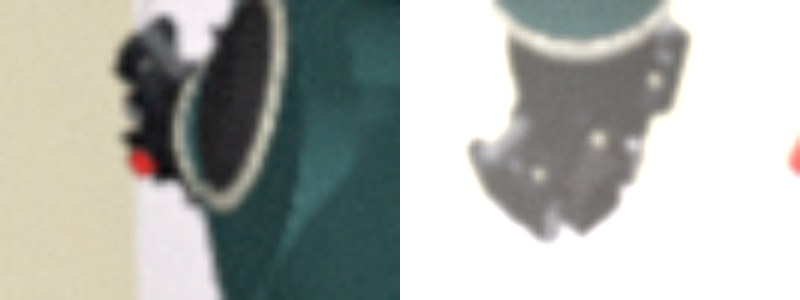

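The fingers straddle the plug, and the red pin is visible at (140,163) in the left crop. Now I make a small shift and close.

```bash
python3 -m pendant '{"linear":[[0.0025,-0.002,-0.003],[0,0,0],[0,0,0],[0,0,0],[0,0,0],[0,0,0]],"rotation":[[0,0,-0.006],[0,0,0],[0,0,0],[0,0,0],[0,0,0],[0,0,0]],"fingers":[0.045,0.035,0.028,0.028,0.028,0.028]}'; python3 -m pendant '{"linear":[[0,0,-0.01],[0,0,-0.02],[0,0,-0.03],[0,0,-0.03],[0,0,0],[0,0,0]],"rotation":[[0,0,0],[0,0,0],[0,0,0],[0,0,0],[0,0,0],[0,0,0]],"fingers":[0.028,0.028,0.028,0.028,0.028,0.028]}'
python3 -c "
from h import *
print(R.from_quat(status.sense()['eef_rot']).as_matrix()[:,0])
plan([.6031+.0066*.174,-.0049-.0066*.985,.12],np.deg2rad(10),10)"
```

```text
time: 3.7
tcp_pos: [0.5257, -0.3232, 0.0351]
eef_rot: [0.954, 0.301, 0.0, 0.002]
contact_force: [-0.1, 0.2, -1.5]
width: 0.36
time: 4.45
tcp_pos: [0.5261, -0.3229, 0.1332]
eef_rot: [0.954, 0.301, 0.001, 0.003]
contact_force: [-0.0, 0.0, -2.3]
width: 0.363
[ 8.18551384e-01  5.74433308e-01 -8.26449189e-05]
lin [[0.0243, -0.021, 0.0012], [0.0234, -0.0221, 0.0012], [0.0224, -0.0231, 0.0012], [0.0213, -0.024, 0.0012], [0.0203, -0.0249, 0.0012], [0.0192, -0.0258, 0.0012], [0.018, -0.0266, 0.0013], [0.0168, -0.0274, 0.0013], [0.0156, -0.0281, 0.0013], [0.0144, -0.0287, 0.0013]]
rot [0.0006, -0.0001, 0.0437] x 10
```

```bash
python3 -m pendant '{"linear":[[0.0243,-0.021,0],[0.0234,-0.022,0],[0.0224,-0.023,0],[0.0213,-0.024,0],[0.02,-0.025,0],[0.019,-0.026,0],[0.018,-0.0266,0],[0.017,-0.0274,0]],"rotation":[[0,0,0.0437],[0,0,0.0437],[0,0,0.0437],[0,0,0.0437],[0,0,0.0437],[0,0,0.0437],[0,0,0.0437],[0,0,0.0437]],"fingers":[0.028,0.028,0.028,0.028,0.028,0.028,0.028,0.028]}'
python3 -c "
from h import *
plan([.6031+.0066*.174,-.0049-.0066*.985,.11],np.deg2rad(10),3)"
```

```text
time: 5.45
tcp_pos: [0.588, -0.0686, 0.1276]
eef_rot: [0.992, 0.123, -0.002, 0.001]
contact_force: [0.4, -0.5, -1.2]
width: 0.363
lin [[0.0099, -0.0172, 0.0058], [0.0095, -0.0174, 0.0058], [0.0091, -0.0176, 0.0058]]
rot [0.0007, 0.0017, 0.024] x 3
```

```bash
python3 -m pendant '{"linear":[[0.01,-0.017,0.006],[0.0095,-0.0174,0.006],[0.007,-0.014,0.006],[0,0,0],[0,0,0],[0,0,0]],"rotation":[[0,0,0.024],[0,0,0.024],[0,0,0.024],[0,0,0],[0,0,0],[0,0,0]],"fingers":[0.028,0.028,0.028,0.028,0.028,0.028]}'
python3 - <<'E'
from h import *
s=status.sense(); print(s['tcp_pos'])
plan([.6031+.0066*.174,-.0049-.0066*.985,.09],np.deg2rad(10),1)
f=grab('top'); g=grab('side'); zb=s['tcp_pos'][2]-.0351
def red(f):
    b=f['bgr'].astype(int); m=((b[:,:,2]>90)&(b[:,:,1]<.45*b[:,:,2])&(b[:,:,0]<.5*b[:,:,2])).astype(np.uint8)
    u,v=map(int,proj(f,s['tcp_pos'])); k=np.zeros_like(m); k[v-45:v+45,u-45:u+45]=1; ys,xs=np.nonzero(m*k); print(len(xs),xs.mean() if len(xs) else 0,ys.mean() if len(xs) else 0)
    return (xs.mean(),ys.mean()) if len(xs) else None
for h in(f,g):
    r=red(h)
    if r: print(onz(h,*r,zb+.02))
a=f['bgr'];u,v=map(int,proj(f,s['tcp_pos']));A=a[v-40:v+40,u-53:u+53]
u,v=map(int,proj(g,s['tcp_pos']));B=g['bgr'][v-40:v+40,u-53:u+53]
cv2.imwrite('pics/c3.png',cv2.convertScaleAbs(np.hstack([cv2.resize(A,(400,300)),cv2.resize(B,(400,300))]),alpha=1.5))
E
```

```text
time: 6.2
tcp_pos: [0.6018, -0.012, 0.1066]
eef_rot: [0.996, 0.088, -0.005, 0.001]
contact_force: [-0.3, -0.3, -2.2]
width: 0.361
[ 0.60183432 -0.01201461  0.1065731 ]
lin [[0.0026, -0.0002, 0.0165]]
rot [0.0007, 0.0094, 0.0015] x 1
0 0 0
0 0 0
```

View pics/c3.png

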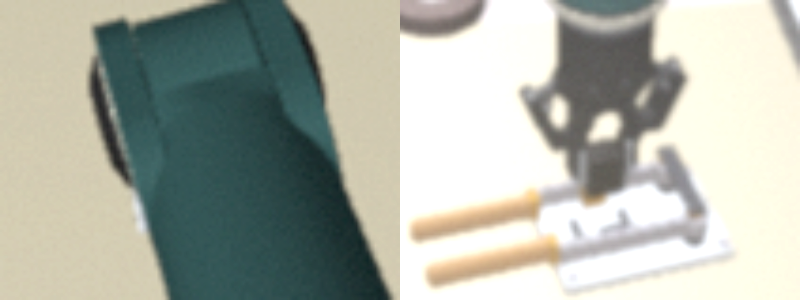

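Run:
```python
from h import *
s=status.sense(); t=s['tcp_pos']; zb=t[2]-.0351; g=grab('side'); im=g['bgr'].astype(np.float32)
s0=np.load('side0.npy',allow_pickle=True).item()['bgr'].astype(np.float32)
ex=np.array([.985,.174]);ey=np.array([-.174,.985]);O=np.array([.6031,-.0049])
d=t[:2]-O; print('tcp in pliers',d@ex,d@ey)
def S(im,x,y,z):
    u,v=proj(g,[*(O+x*ex+y*ey),z]); return int(cv2.remap(im,np.float32([[u]]),np.float32([[v]]),1)[0,0].mean())
yb=d@ey-.014
for dz in(.002,.005,.008): print('plug x',[(round(x*1e3),S(im,x,yb,zb+dz)) for x in np.arange(-.026,.027,.002)])
print('rails x (initial img)')
for y in(-.012,-.008,-.004): print(y,[(round(x*1e3),S(s0,x,y,.019)) for x in np.arange(-.032,.033,.002)])
print('plug back face z',[(round(dz*1e3),S(im,0,yb,zb+dz)) for dz in np.arange(-.012,.016,.002)])
```

```text
tcp in pliers -0.002385347000639938 -0.006745146282178094
plug x [(-26, 126), (-24, 112), (-22, 97), (-20, 86), (-18, 81), (-16, 77), (-14, 73), (-12, 74), (-10, 75), (-8, 78), (-6, 83), (-4, 88), (-2, 97), (0, 100), (2, 100), (4, 102), (6, 104), (8, 110), (10, 119), (12, 130), (14, 141), (16, 148), (18, 151), (20, 151), (22, 150), (24, 146), (26, 147)]
plug x [(-26, 113), (-24, 102), (-22, 91), (-20, 81), (-18, 73), (-16, 68), (-14, 64), (-12, 66), (-10, 67), (-8, 69), (-6, 71), (-4, 71), (-2, 73), (0, 73), (2, 73), (4, 76), (6, 80), (8, 87), (10, 98), (12, 110), (14, 119), (16, 128), (18, 134), (20, 133), (22, 132), (24, 129), (26, 128)]
plug x [(-26, 106), (-24, 97), (-22, 87), (-20, 78), (-18, 69), (-16, 66), (-14, 64), (-12, 64), (-10, 63), (-8, 64), (-6, 63), (-4, 64), (-2, 64), (0, 64), (2, 64), (4, 63), (6, 65), (8, 73), (10, 84), (12, 98), (14, 108), (16, 116), (18, 118), (20, 118), (22, 118), (24, 118), (26, 118)]
rails x (initial img)
-0.012 [(-32, 160), (-30, 156), (-28, 149), (-26, 143), (-24, 139), (-22, 142), (-20, 147), (-18, 154), (-16, 159), (-14, 163), (-12, 164), 
[... 456 characters left out ...]
, 136), (6, 133), (8, 129), (10, 129), (12, 128), (14, 124), (16, 118), (18, 115), (20, 123), (22, 134), (24, 150), (26, 160), (28, 168), (30, 172), (32, 174)]
-0.004 [(-32, 174), (-30, 166), (-28, 154), (-26, 134), (-24, 122), (-22, 125), (-20, 138), (-18, 158), (-16, 168), (-14, 175), (-12, 177), (-10, 177), (-8, 176), (-6, 171), (-4, 167), (-2, 161), (0, 158), (2, 157), (4, 156), (6, 154), (8, 153), (10, 151), (12, 147), (14, 136), (16, 125), (18, 116), (20, 119), (22, 131), (24, 149), (26, 164), (28, 172), (30, 177), (32, 179)]
plug back face z [(-12, 179), (-10, 176), (-8, 172), (-6, 164), (-4, 155), (-2, 138), (0, 118), (2, 100), (4, 81), (6, 69), (8, 64), (10, 61), (12, 62), (14, 62)]
```

```bash
python3 -m pendant '{"linear":[[0.003,0,0.015],[0,0,0.015],[0,0,0.01],[0,0,0.007],[0,0,0]],"rotation":[[0,0.009,0],[0,0,0],[0,0,0],[0,0,0],[0,0,0]],"fingers":[0.028,0.028,0.028,0.028,0.028]}'
python3 - <<'E'
from h import *
s=status.sense(); t=s['tcp_pos']; zb=t[2]-.0351; g=grab('side'); im=g['bgr'].astype(np.float32)
ex=np.array([.985,.174]);ey=np.array([-.174,.985]);O=np.array([.6031,-.0049])
d=t[:2]-O; print('tcp in pliers',d@ex,d@ey,t[2]); print(R.from_quat(s['eef_rot']).as_matrix()[:,[0,2]])
u,v=map(int,proj(g,[*O,.03])); cv2.imwrite('pics/c4.png',cv2.convertScaleAbs(cv2.resize(g['bgr'][v-24:v+24,u-32:u+32],(800,600),interpolation=cv2.INTER_CUBIC),alpha=1.3))
E
```

```text
time: 6.98
tcp_pos: [0.6043, -0.0118, 0.0553]
eef_rot: [0.996, 0.088, -0.0, 0.0]
contact_force: [-0.5, 0.0, -0.2]
width: 0.362
tcp in pliers 2.795147504972724e-05 -0.006984649082853274 0.05527700779665753
[[ 9.84625073e-01 -8.89637049e-04]
 [ 1.74678306e-01 -5.77820358e-04]
 [-9.76892175e-04 -9.99999437e-01]]
```

View pics/c4.png

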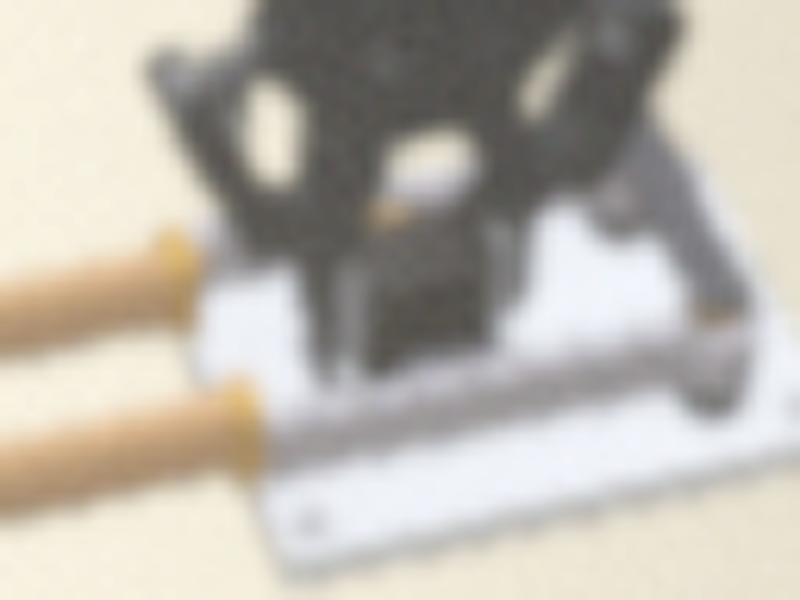

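The plug (dark block, 365–490 × 220–370) hangs between the jaws, just above the nest. I lower it gently.

```bash
python3 -m pendant '{"linear":[[0.0005,0,0.004],[0,0,0.003],[0,0,0.001],[0,0,0]],"rotation":[[0,0,0],[0,0,0],[0,0,0],[0,0,0]],"fingers":[0.028,0.028,0.028,0.028]}'
```

```text
time: 7.52
tcp_pos: [0.6056, -0.0117, 0.048]
eef_rot: [0.996, 0.088, 0.001, 0.0]
contact_force: [0.2, -0.1, -1.4]
width: 0.361
```

```bash
python3 -m pendant '{"linear":[[0,0,0.001],[0,0,0.001],[0,0,0]],"rotation":[[0,0,0],[0,0,0],[0,0,0]],"fingers":[0.028,0.028,0.028]}'
```

```text
time: 7.9
tcp_pos: [0.6059, -0.0116, 0.0473]
eef_rot: [0.996, 0.088, 0.001, 0.001]
contact_force: [0.3, 0.6, -1.7]
width: 0.365
```

```bash
python3 -m pendant '{"linear":[[0,0,0.002],[0,0,0],[0,0,0]],"rotation":[[0,0,0],[0,0,0],[0,0,0]],"fingers":[0.028,0.028,0.028]}'
```

```text
time: 8.28
tcp_pos: [0.6063, -0.0116, 0.0474]
eef_rot: [0.996, 0.088, 0.001, 0.001]
contact_force: [-0.3, -0.2, -1.1]
width: 0.362
```

```bash
python3 -m pendant '{"linear":[[-0.001,0,0.003]],"rotation":[[0,0,0]],"fingers":[0.028]}';python3 -m pendant '{"linear":[[0,0,0]],"rotation":[[0,0,0]],"fingers":[0.028]}'; python3 -c "
from h import *
s=status.sense(); d=s['tcp_pos'][:2]-np.array([.6031,-.0049]); print(d@[.985,.174],d@[-.174,.985],R.from_quat(s['eef_rot']).as_matrix()[:,2])"
```

```text
time: 8.4
tcp_pos: [0.6064, -0.0116, 0.0468]
eef_rot: [0.996, 0.088, 0.002, 0.002]
contact_force: [-24.4, -1.5, 82.4]
width: 0.361
time: 8.52
tcp_pos: [0.6067, -0.0116, 0.0474]
eef_rot: [0.996, 0.088, 0.003, 0.002]
contact_force: [-0.4, -0.5, -1.6]
width: 0.364
0.0023606580033433957 -0.007194262874990666 [ 0.00560193 -0.0029403  -0.99997999]
```

```bash
python3 -m pendant '{"linear":[[0,0,0],[0,0,0],[0,0,0],[0,0,0],[0,0,-0.01],[0,0,-0.02],[0,0,-0.03],[0,0,-0.03]],"rotation":[[0,0,0],[0,0,0],[0,0,0],[0,0,0],[0,0,0],[0,0,0],[0,0,0],[0,0,0]],"fingers":[0.036,0.04,0.045,0.05,0.055,0.06,0.07,0.085]}'
python3 -c "
from h import *
ex=np.array([.985,.174]);O=np.array([.6031,-.0049]); p=O-.095*ex
print(p); plan([*p,.12],np.deg2rad(100),8); print(); plan([*p,.14],np.deg2rad(-80),8)"
```

```text
time: 9.52
tcp_pos: [0.6053, -0.0111, 0.1409]
eef_rot: [0.996, 0.088, 0.001, 0.001]
contact_force: [-0.1, -0.2, -0.5]
width: 0.988
[ 0.509525 -0.02143 ]
lin [[-0.012, -0.0008, 0.0026], [-0.0116, -0.0032, 0.0026], [-0.0108, -0.0054, 0.0026], [-0.0095, -0.0074, 0.0026], [-0.0079, -0.0091, 0.0026], [-0.006, -0.0105, 0.0026], [-0.0038, -0.0114, 0.0026], [-0.0015, -0.0119, 0.0026]]
rot [0.0005, 0.0, -0.1962] x 8

lin [[-0.012, -0.0008, 0.0001], [-0.0119, 0.0015, 0.0001], [-0.0114, 0.0038, 0.0001], [-0.0104, 0.006, 0.0001], [-0.0091, 0.0079, 0.0001], [-0.0074, 0.0095, 0.0001], [-0.0054, 0.0108, 0.0001], [-0.0031, 0.0116, 0.0001]]
rot [0.0, -0.0005, 0.1965] x 8
```

```bash
python3 -m pendant '{"linear":[[-0.012,-0.001,0],[-0.0116,-0.003,0],[-0.0108,-0.0054,0],[-0.0095,-0.0074,0],[-0.008,-0.009,0],[-0.006,-0.0105,0],[-0.004,-0.0114,0],[-0.0015,-0.012,0]],"rotation":[[0,0,-0.186],[0,0,-0.186],[0,0,-0.186],[0,0,-0.186],[0,0,-0.186],[0,0,-0.186],[0,0,-0.186],[0,0,-0.186]],"fingers":[0.085,0.085,0.085,0.085,0.085,0.085,0.085,0.085]}'
python3 -c "
from h import *
p=[.5095,-.0214]
plan([*p,.10],np.deg2rad(100),3)
f=grab('top');g=grab('side');np.save('top2.npy',f,allow_pickle=True)
O=[.6031,-.0049,.03];L=[]
for h in (f,g):
    u,v=map(int,proj(h,O)); L.append(cv2.resize(h['bgr'][v-30:v+30,u-40:u+40],(400,300),interpolation=cv2.INTER_CUBIC))
cv2.imwrite('pics/c5.png',cv2.convertScaleAbs(np.hstack(L),alpha=1.4))"
```

```text
time: 10.52
tcp_pos: [0.51, -0.0194, 0.1547]
eef_rot: [0.667, 0.745, 0.002, 0.01]
contact_force: [-0.1, 0.2, 0.9]
width: 0.998
lin [[-0.0004, -0.0005, 0.0182], [-0.0005, -0.0004, 0.0182], [-0.0006, -0.0004, 0.0182]]
rot [0.0054, 0.0039, -0.0216] x 3
```

View pics/c5.png

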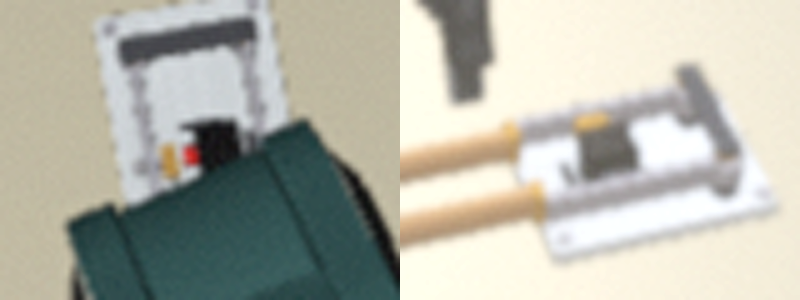

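The plug stands between the rails, with its red pin at (192,156) in the left crop facing the brass pad at (170,160). Now I lower over the handles.

```bash
python3 -m pendant '{"linear":[[-0.0005,-0.0005,0.018],[-0.0005,-0.0005,0.018],[-0.0006,-0.0004,0.018],[0,0,0],[0,0,0]],"rotation":[[0.005,0.004,-0.025],[0.005,0.004,-0.022],[0.005,0.004,-0.02],[0,0,0],[0,0,0]],"fingers":[0.085,0.085,0.085,0.085,0.085]}'
python3 -c "
from h import *
plan([.5095,-.0214,.038],np.deg2rad(100),4)"
```

```text
time: 11.25
tcp_pos: [0.51, -0.0218, 0.0971]
eef_rot: [0.646, 0.764, 0.0, -0.0]
contact_force: [0.1, 0.6, -0.3]
width: 0.999
lin [[0.0001, -0.0001, 0.0148], [0.0001, -0.0001, 0.0148], [0.0001, -0.0001, 0.0148], [0.0001, -0.0001, 0.0148]]
rot [-0.0001, -0.0002, -0.0019] x 4
```

```bash
python3 -m pendant '{"linear":[[0.0002,-0.0002,0.018],[0.0002,-0.0002,0.018],[0,0,0.015],[0,0,0.005],[0,0,0],[0,0,0]],"rotation":[[0,0,-0.004],[0,0,-0.004],[0,0,0],[0,0,0],[0,0,0],[0,0,0]],"fingers":[0.085,0.085,0.085,0.085,0.08,0.076]}'
cat > chk.py <<'E'
from h import *
import sys
s=status.sense(); f=grab('top'); O=np.array([.6031,-.0049]);ey=np.array([-.174,.985]);ex=np.array([.985,.174])
d=s['tcp_pos'][:2]-O
print('w',round(s['width']*85.4,2),'F',s['contact_force'].round(1),'tau',s['wrist_torque'].round(2),'tcp',(d@ex*1e3).round(1),(d@ey*1e3).round(1),s['tcp_pos'][2].round(4))
b=f['bgr'].astype(int); u,v=map(int,proj(f,[*O,.032])); w=b[v-15:v+15,u-20:u+20]
m=(w[:,:,2]>80)&(w[:,:,1]<.5*w[:,:,2]); ys,xs=np.nonzero(m)
wt=np.clip(w[:,:,2]-1.6*w[:,:,1],0,None).sum()
print('red n',m.sum(),'wt',wt, 'at',(xs.mean()+u-20).round(2) if len(xs) else None,(ys.mean()+v-15).round(2) if len(xs) else None)
if len(sys.argv)>1: cv2.imwrite(sys.argv[1],cv2.convertScaleAbs(cv2.resize(f['bgr'][v-30:v+30,u-40:u+40],(800,600),interpolation=cv2.INTER_CUBIC),alpha=1.4))
E
python3 chk.py pics/c6.png
```

```text
time: 12.0
tcp_pos: [0.5098, -0.0212, 0.0377]
eef_rot: [0.643, 0.766, 0.0, -0.0]
contact_force: [0.3, 0.5, -0.1]
width: 0.891
w 76.08 F [ 0.3  0.5 -0.1] tau [ 0.    0.02 -0.02] tcp -94.8 0.2 0.0377
red n 9 wt 562.0 at 273.11 188.67
```

View pics/c6.png

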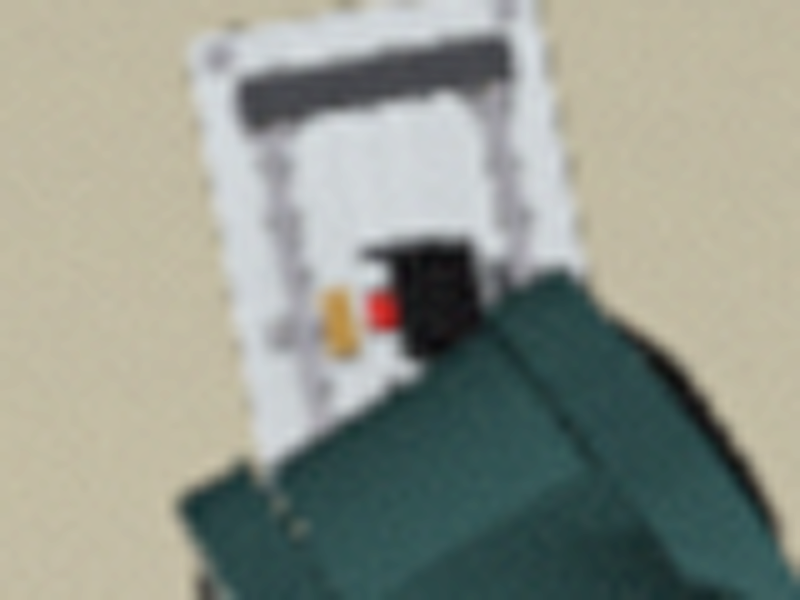

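Clear view: brass pad (340,323), red pin (383,310), plug (435,300). Pin and pad are about 3 mm apart. I start closing.

```bash
for i in 1; do python3 -m pendant '{"linear":[[0,0,0],[0,0,0],[0,0,0],[0,0,0],[0,0,0],[0,0,0],[0,0,0],[0,0,0]],"rotation":[[0,0,0],[0,0,0],[0,0,0],[0,0,0],[0,0,0],[0,0,0],[0,0,0],[0,0,0]],"fingers":[0.074,0.072,0.07,0.068,0.067,0.066,0.065,0.064]}'; done; python3 chk.py
python3 -m pendant '{"linear":[[0,0,0],[0,0,0],[0,0,0],[0,0,0],[0,0,0],[0,0,0],[0,0,0],[0,0,0]],"rotation":[[0,0,0],[0,0,0],[0,0,0],[0,0,0],[0,0,0],[0,0,0],[0,0,0],[0,0,0]],"fingers":[0.063,0.062,0.061,0.06,0.059,0.058,0.057,0.056]}';python3 chk.py
```

```text
time: 13.05
tcp_pos: [0.5103, -0.0214, 0.0387]
eef_rot: [0.643, 0.766, 0.001, 0.001]
contact_force: [-0.2, 0.1, 1.9]
width: 0.749
w 64.0 F [-0.2  0.1  1.9] tau [ 0.05  0.03 -0.05] tcp -94.3 -0.1 0.0387
red n 9 wt 571.5999999999999 at 273.11 188.67
time: 14.1
tcp_pos: [0.5104, -0.0214, 0.0388]
eef_rot: [0.643, 0.766, 0.001, 0.001]
contact_force: [0.3, 0.4, 1.8]
width: 0.655
w 55.94 F [0.3 0.4 1.8] tau [-0.05  0.01 -0.01] tcp -94.2 -0.1 0.0388
red n 9 wt 614.1999999999999 at 273.0 189.0
```

```bash
python3 -m pendant '{"linear":[[0,0,0],[0,0,0],[0,0,0],[0,0,0]],"rotation":[[0,0,0],[0,0,0],[0,0,0],[0,0,0]],"fingers":[0.055,0.054,0.053,0.052]}';python3 chk.py
python3 -m pendant '{"linear":[[0,0,0],[0,0,0],[0,0,0],[0,0,0]],"rotation":[[0,0,0],[0,0,0],[0,0,0],[0,0,0]],"fingers":[0.0515,0.051,0.0505,0.050]}';python3 chk.py
python3 -m pendant '{"linear":[[0,0,0],[0,0,0],[0,0,0]],"rotation":[[0,0,0],[0,0,0],[0,0,0]],"fingers":[0.0495,0.049,0.0485]}';python3 chk.py
```

```text
time: 14.65
tcp_pos: [0.5106, -0.0218, 0.0392]
eef_rot: [0.643, 0.766, 0.0, 0.001]
contact_force: [-1.9, -0.6, 6.0]
width: 0.614
w 52.41 F [-1.9 -0.6  6. ] tau [-0.2   0.27 -0.09] tcp -94.1 -0.5 0.0392
red n 9 wt 564.9999999999999 at 273.11 188.67
time: 15.2
tcp_pos: [0.5107, -0.0224, 0.0396]
eef_rot: [0.643, 0.766, 0.0, 0.001]
contact_force: [-0.6, -0.4, 3.9]
width: 0.591
w 50.49 F [-0.6 -0.4  3.9] tau [-0.09  0.15 -0.09] tcp -94.0 -1.1 0.0396
red n 8 wt 506.2 at 273.0 188.75
time: 15.62
tcp_pos: [0.5108, -0.0228, 0.0398]
eef_rot: [0.643, 0.765, -0.0, 0.002]
contact_force: [-1.3, -0.7, 4.2]
width: 0.568
w 48.47 F [-1.3 -0.7  4.2] tau [-0.12  0.22 -0.16] tcp -94.0 -1.6 0.0398
red n 4 wt 352.3999999999999 at 273.0 188.5
```

```bash
python3 -m pendant '{"linear":[[0,0,0]],"rotation":[[0,0,0]],"fingers":[0.0485]}'; python3 chk.py pics/c7.png
```

```text
time: 15.8
tcp_pos: [0.5108, -0.0229, 0.0398]
eef_rot: [0.644, 0.765, -0.0, 0.002]
contact_force: [-0.2, 0.1, 4.1]
width: 0.571
w 48.75 F [-0.2  0.1  4.1] tau [-0.    0.11 -0.17] tcp -94.0 -1.6 0.0398
red n 5 wt 349.40000000000003 at 273.2 188.8
```

View pics/c7.png

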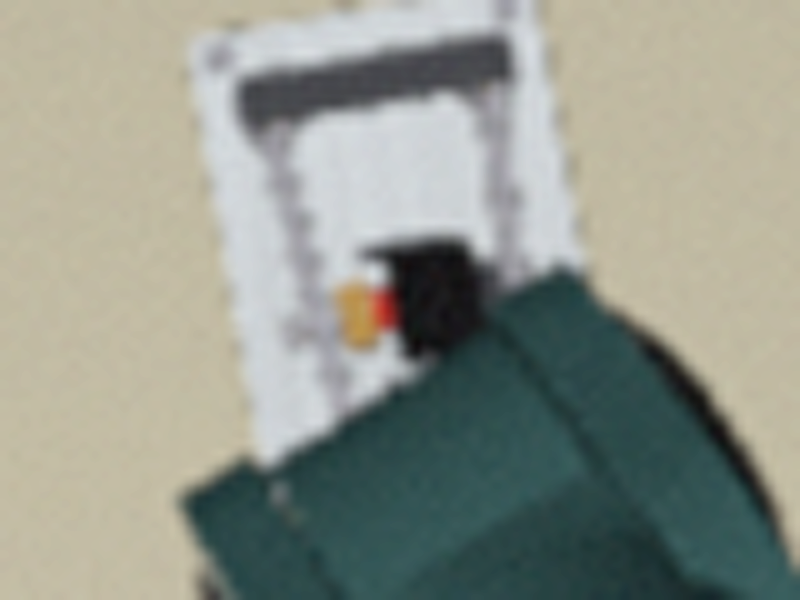

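The brass pad (358,315) now touches the pin, whose visible red strip has narrowed to (385,310). It has not snapped yet. Continuing in small steps.

```bash
python3 -m pendant '{"linear":[[0,0,0],[0,0,0]],"rotation":[[0,0,0],[0,0,0]],"fingers":[0.048,0.048]}'|egrep 'force|width'; python3 chk.py
python3 -m pendant '{"linear":[[0,0,0],[0,0,0]],"rotation":[[0,0,0],[0,0,0]],"fingers":[0.0475,0.0475]}'|egrep 'force|width'; python3 chk.py
python3 -m pendant '{"linear":[[0,0,0],[0,0,0]],"rotation":[[0,0,0],[0,0,0]],"fingers":[0.047,0.047]}'|egrep 'force|width'; python3 chk.py
```

```text
contact_force: [-1.0, -1.3, 4.1]
width: 0.567
w 48.43 F [-1.  -1.3  4.1] tau [ 0.01  0.13 -0.13] tcp -94.0 -1.8 0.0399
red n 4 wt 334.59999999999997 at 273.0 188.5
contact_force: [-1.5, -0.2, 3.0]
width: 0.556
w 47.51 F [-1.5 -0.2  3. ] tau [-0.06  0.12 -0.13] tcp -93.9 -2.0 0.04
red n 4 wt 313.4 at 273.0 188.5
contact_force: [-0.6, -0.8, 4.2]
width: 0.546
w 46.62 F [-0.6 -0.8  4.2] tau [-0.16  0.14 -0.06] tcp -94.0 -2.2 0.04
red n 4 wt 261.99999999999994 at 273.0 188.5
```

```bash
cat >> chk.py <<'E'
def S(y):
    o=[]
    for x in(-.003,0,.003):
        uu,vv=proj(f,[*(O+(x+.002)*ex+y*ey),.034]); o.append(cv2.remap(f['bgr'].astype(np.float32),np.float32([[uu]]),np.float32([[vv]]),1)[0,0])
    return np.mean(o,0).astype(int).tolist()
print('prof',*[(round(y*1e3),*S(y)) for y in np.arange(.0,.025,.0025)])
E
python3 -m pendant '{"linear":[[0,0,0],[0,0,0]],"rotation":[[0,0,0],[0,0,0]],"fingers":[0.0465,0.0465]}'|egrep 'force|width'; python3 chk.py
python3 -m pendant '{"linear":[[0,0,0],[0,0,0]],"rotation":[[0,0,0],[0,0,0]],"fingers":[0.046,0.046]}'|egrep 'force|width'; python3 chk.py
```

```text
contact_force: [-0.3, -1.2, 3.0]
width: 0.542
w 46.32 F [-0.3 -1.2  3. ] tau [-0.1   0.06 -0.  ] tcp -94.0 -2.1 0.0399
red n 0 wt 37.19999999999999 at None None
prof (0, 17, 17, 16) (2, 16, 15, 19) (5, 23, 24, 46) (8, 53, 57, 82) (10, 80, 92, 113) (12, 85, 111, 131) (15, 62, 106, 132) (18, 56, 103, 131) (20, 71, 105, 128) (22, 94, 109, 122)
contact_force: [-1.1, -0.1, 3.4]
width: 0.543
w 46.34 F [-1.1 -0.1  3.4] tau [-0.11  0.04 -0.04] tcp -94.0 -2.0 0.0399
red n 0 wt 30.599999999999994 at None None
prof (0, 16, 15, 16) (2, 17, 16, 23) (5, 25, 25, 48) (8, 55, 58, 85) (10, 80, 92, 115) (12, 84, 110, 131) (15, 63, 106, 133) (18, 55, 102, 130) (20, 66, 101, 124) (22, 87, 103, 116)
```

The red strip dropped abruptly from 262 to 37 and a gap appeared in front of the pad, so the pin has snapped. I stop and open.

```bash
python3 -m pendant '{"linear":[[0,0,0],[0,0,0],[0,0,0],[0,0,0],[0,0,0],[0,0,0],[0,0,0],[0,0,0]],"rotation":[[0,0,0],[0,0,0],[0,0,0],[0,0,0],[0,0,0],[0,0,0],[0,0,0],[0,0,0]],"fingers":[0.049,0.052,0.055,0.058,0.061,0.064,0.067,0.07]}'; python3 -m pendant '{"linear":[[0.002,0,0],[0,0,0],[0,0,0],[0,0,0]],"rotation":[[0,0,0],[0,0,0],[0,0,0],[0,0,0]],"fingers":[0.074,0.078,0.082,0.085]}'; python3 chk.py pics/c8.png
```

```text
time: 18.35
tcp_pos: [0.5104, -0.0226, 0.0394]
eef_rot: [0.643, 0.766, -0.0, 0.001]
contact_force: [-0.8, 1.8, -1.8]
width: 0.822
time: 18.85
tcp_pos: [0.5103, -0.0209, 0.0396]
eef_rot: [0.644, 0.765, -0.0, 0.002]
contact_force: [-0.6, 0.1, 0.3]
width: 0.998
w 85.22 F [-0.6  0.1  0.3] tau [ 0.01  0.   -0.05] tcp -94.2 0.4 0.0396
red n 0 wt 40.999999999999986 at None None
prof (0, 16, 15, 16) (2, 18, 17, 22) (5, 24, 24, 47) (8, 61, 61, 85) (10, 107, 106, 119) (12, 141, 139, 139) (15, 145, 145, 143) (18, 120, 132, 139) (20, 81, 114, 134) (22, 58, 104, 131)
```

View pics/c8.png

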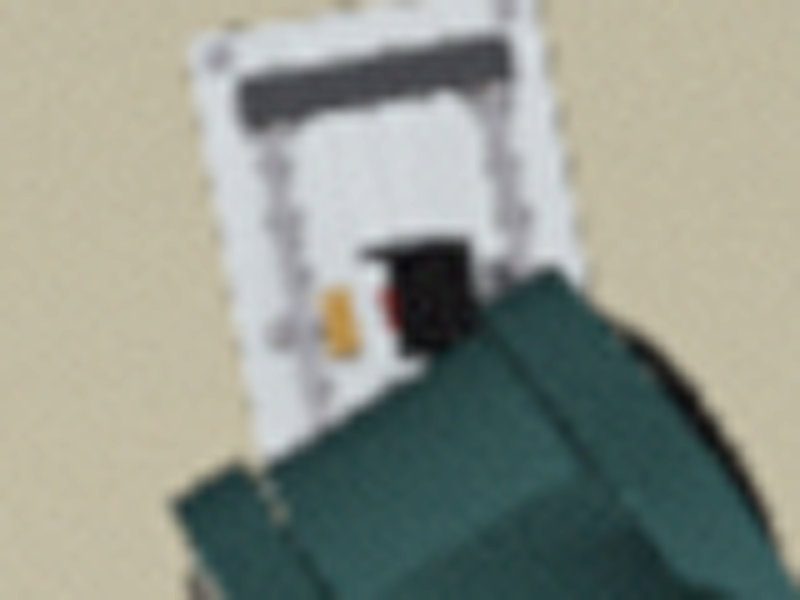

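The pin is now a short stub at (390,305), about 2.5 mm long, and stays in. The pad is back at (340,323) and the arms are open. I retreat straight up, check and sign off.

```bash
python3 -m pendant '{"linear":[[0,0,-0.01],[0,0,-0.02],[0,0,-0.04],[0,0,-0.05],[0,0.03,-0.04],[0,0.05,0],[0,0.04,0],[0,0,0]],"rotation":[[0,0,0],[0,0,0],[0,0,0],[0,0,0],[0,0,0],[0,0,0],[0,0,0],[0,0,0]],"fingers":[0.085,0.085,0.085,0.085,0.085,0.085,0.085,0.085]}'
python3 -c "
from h import *
L=[]
for n in('top','side'):
    h=grab(n);u,v=map(int,proj(h,[.57,-.01,.03])); L.append(cv2.resize(h['bgr'][v-36:v+36,u-48:u+48],(400,300),interpolation=cv2.INTER_CUBIC))
cv2.imwrite('pics/c9.png',cv2.convertScaleAbs(np.hstack(L),alpha=1.4))"
```

```text
time: 19.9
tcp_pos: [0.631, 0.0013, 0.2159]
eef_rot: [0.643, 0.766, 0.001, 0.004]
contact_force: [-0.8, -0.7, -0.4]
width: 0.994
```

View pics/c9.png

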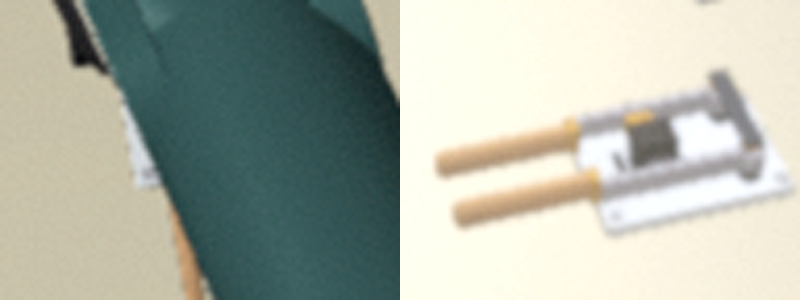

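```bash
python3 -c "
from cell import order; print(order.sign_off())"
```

```text
the job is handed in; nothing more can be done
None
```

The plug is standing in the nest with its pin snapped in, and I handed the job in at about 20 s on the robot's clock. The sign-off reports no verdict.

- **Plug:** I set it in the nest with the pin facing the left jaw's brass pad and let go. The last side picture shows it still standing there.
- **Squeeze:** I closed the handles slowly and stopped at a gap of about 46 mm. The red area seen from above had fallen steadily to 262, then dropped suddenly to 37, with a gap opening in front of the pad.
- **Handles:** After opening, the pad was back where it started and the handles were open. The pin showed only as a stub of about 2.5 mm and stayed in. The gripper is clear, about 0.2 m above the table.

**Weaker points:**
- **Force reading:** Pushing the plug down to seat it in the nest showed 82 N at the wrist for a moment. That went through the held plug and stayed under the 120 N limit.
- **Signs of the snap:** The width and force readings were too noisy to show the resistance peak clearly, so I judged the snap from the pictures.
- **Pin depth:** The stub fits a depth of about 5.5 mm, but the cameras resolve only about 3 mm per pixel, so I did not confirm the exact depth.
- **Final view:** The arm blocked the last top view. The last look at the pin itself was just before the gripper moved away.

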